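# Seat a test bar in a V-rail gauging fixture, home on its back stop

## Task

Take the steel test bar from its wooden rest, lower it gently into the open front end of the V rail of the gauging fixture, and slide it along the V under the spring plunger until it is home against the domed back stop. Press it home for about a second with some 8 N more than the sliding took, so that it seats on both flanks and on the stop, but do not ram the stop; then let go and leave it seated there. Do not disturb the other things on the bench.

Things in the scene. Friction and masses are not known exactly. Their poses are not given: they have to be found in the camera images.
- bar_center (a point): Centre of the plain steel test bar, a cylinder 28 mm in diameter, 100 mm long, 0.2 to 0.35 kg, both ends alike (3 mm chamfer); x runs along its axis. At the start it lies level in the wooden rest, axis 36 mm above the bench; between the rest's ribs its sides are free for 60 mm along the middle.
- bar: The same test bar as a body; its origin is the centre and x its axis.
- rest: Wooden rest, fixed: base 104 x 62 x 9 mm with two V-notched ribs 14 mm thick and 32 mm high at x = -40 and +40 mm; origin on the bench under its centre, the bar lies along its x.
- fixture: Gauging fixture, fixed: grey base 205 x 84 x 14 mm with a 90 degree V rail along the fixture's x, open on top and at the front, from x = -85 mm (front end) to +100 mm. Origin on the bench under the axis of the V; +x points along the V to the back stop. The flat lands beside the V are 34 mm above the bench, 50 mm wide over all; a seated 28 mm bar has its axis at 42 mm, so its sides are free.
- plunger (a joint): Lift of the spring plunger (m): 0 free, about 0.0025 with the bar under it. Its spring presses down with about 7.5 N at first touch, 9 N on the bar; rail and nose are oiled steel (friction 0.1 to 0.22). Pushing the bar under the nose peaks at 6 to 18 N in the first 10 mm or so, then drags at a steady 3 to 15 N up to the stop; that drag is not the stop.
- back_stop: Dark saddle block with a domed steel button, clamped on the V rail behind the bridge; its tip is at x = +40 to +60 mm of the fixture. Origin at the button's tip, on the axis of a seated bar; x points along the V, away from the bar. A bar that is home has its centre at x = -50 mm here. The stop is rigid: the push rises steeply on contact. It must carry no more than 13 N.
- bronze_bush: Bystander: flanged bronze bush, 47 mm across, 32 mm high, loose; origin at its underside.
- micrometer: Bystander: outside micrometer, 55 x 145 x 17 mm, loose; origin at its underside.
- green_brush: Bystander: flat brush with a long handle, 30 x 238 x 13 mm, loose; origin at its underside.
- plunger_nose (a point): Lowest point of the free spring plunger, at x = +15 mm, y = 0 of the fixture (axes as the fixture's), 53.5 mm above the bench: 2.5 mm below the top of a seated bar. Round nose, radius 14 mm. It hangs in a dark bridge 18 mm thick, 80 mm wide, 90 mm high. To be laid in the V ahead of it, a bar must have its leading end 10 mm or more before this point; its tail then overhangs the rail's front.
Mind the look-alikes: they are no part of the job. There is more than one size of the bar; the job needs the smaller.

How it is judged (in metres and radians):
On the way:
1. with the bar lying in the V under the plunger, it is pressed on the back stop with more than 4 N for 0.3 s (contact force between bar and back_stop above 4 N and value of joint plunger above 0.0015 m and angle between the x axis of bar and the x axis of back_stop, either way round below 0.05 rad), for 0.3 s.
At the end, for the whole second after the job is handed in: The bar rests in the V on both flanks (axis within 1.5 mm sideways and up, 2 mm down, and 0.03 rad of the V's axis), under the lifted plunger, its end within 1.5 mm of the tip of the back stop, at rest and released (x of bar_center in the frame of back_stop between -0.0515 and -0.048 m and y of bar_center in the frame of back_stop between -0.0015 and 0.0015 m and z of bar_center in the frame of back_stop between -0.002 and 0.0015 m and angle between the x axis of bar and the x axis of back_stop, either way round below 0.03 rad and value of joint plunger above 0.0015 m and linear speed of bar below 0.005 m/s); the robot touches nothing.
It fails at once if the bar bears on the back stop with more than 13 N (contact force between bar and back_stop above 13 N).
It fails at once if the bar is dropped or forced on the fixture with more than 80 N (contact force between bar and fixture above 80 N).
It fails at once if a bystander is moved by more than 20 mm (distance of any of bronze_bush, micrometer, green_brush from where it was at the start of the episode above 0.02 m).
It also fails if it takes over 64 s, if anything falls off the work surface, if the arm or the gripper's body presses on something with over 40 N, if the wrist force passes 120 N, or if a joint passes its speed limit or range.

## Robot

A 7-joint arm with a two-finger parallel gripper is mounted at the origin on a cart in front of the work surface, level with it; the furniture and walls round the work are solid. World frame = base frame: x ahead of the robot, y to its left, z up, the work surface at z = 0. Lengths are in mm, angles in rad, forces in N, time in s.
With the tool pointing down it reaches from about 425 to 975 mm from the base axis. Payload 16.7 kg.
Tool frame: the origin (TCP) lies on the centre line of the jaws, within the pads' length; the fingertips stand 11 mm ahead of it and the grasp point (between the pads) lies 8 mm behind it; z points along the fingers, y is the line along which they close (so a half turn about z gives the same grasp; the last joint's range is limited). The gripper opens to 85 mm and grips with 20 to 120 N. Pads are 22 mm wide; open, the fingers measure 114 mm over their backs; the gripper's body (76 mm by 85 mm) begins 54 mm behind the grasp point. The pads swing forward as they close: fully open they stand 13 mm farther back than shut.
Start: joints at [1.151, 0.426, 0.074, 1.606, -0.034, 1.111, -0.067], TCP at [179.883, -650.553, 242.302] pointing down, gripper open.
Joint ranges: [-2.85, 2.85], [-0.5, 2.14], [-1.23, 1.37], [0.21, 2.46], [-1.02, 4.16], [0.16, 2.05], [-2.73, 2.73]. Speed limits (rad/s): [1.89, 1.89, 2.39, 2.39, 3.01, 3.01, 3.01].

## Interface

Orientations are given as a rotation vector (axis times angle).
In Python, from workcell import read_state, read_camera, camera_model, sign_off, trace gives the robot as it stands.
- The arm moves only by the tool servo_tool, never from a script. Its argument "rows" is one flat list of numbers, 6 for each row, row after row: the shift along the tool's x, y, z each as a share of 0.1 m, from -1 to 1, then the turn, a rotation vector about the tool's x, y, z each as a share of 180 degrees, from -1 to 1. A call has 1 to 8 rows; each row shifts and turns the commanded pose from where the row before left it, along the tool's axes as they then stand; what a row does not reach is not made up. A row lasts 1/8 s, in which the tool goes at most 62.5 mm and 10.7 degrees, less where a joint would pass 70% of its speed; a pose out of reach is approached as far as the arm can. A call with a number of a shift or a turn outside -1 to 1 is refused whole. A call with a gripper value outside its range is refused whole. "jaw" is the closure, from -1 (fully open) to 1 (shut), so that 0 is half open, set as the call begins (left out, the last holds). The fingers move at their own pace and stop on an object; the grip force is fixed at half the most. Time passes only in rows, so rows that do not move let the fingers close. It gives the time, the measured TCP pose, the force, the opening and the grip force at its end, in the units of the state.
- read_state(): the state, without advancing time (a new reading comes with each control period).
- read_camera(name): name is "scene" or "top" or "wrist"; returns (picture, depth): 400x640x3 uint8, red, green, blue; 400x640 float32, mm along the optical axis (not along the pixel's ray), 0 where there is no reading.
- camera_model(name): a dict with "camera_matrix" (3x3 intrinsics, pixels), "R" (3x3) and "t" (3): a world point X has camera coordinates R X + t; the wrist camera has in their place "hand_eye" (4x4, takes a point from camera to tool coordinates, whose origin is the TCP and whose axes are the flange's). Camera axes: x right, y down, z forward; pixel columns grow to the right and rows downward; lengths in mm; the calibration is good to about 2 mm. A picture is of the moment at which its call begins: read the wrist's pose just before it. camera_model takes no time and is no camera call.
- sign_off(): hands the job in; it is judged then, once.
Trained networks look in the newest picture that a camera, given by its name, has taken for a name from the list of things; names that differ only in an ending like _2 or _b are one class to them, and where a whole thing is asked for, a point or a joint stands for the part that bears it (a point fixed in the world has none). Each returns a list of dicts, best first, with "conf" (0 to 1); they miss things now and then, are a little off and sometimes report something else, mostly with a low value. They report only what shows in the picture. A call takes as long as a camera call. They do not tell look-alikes from the thing itself.
- trace(camera, name): "mask" (400x640 bool, what is visible of it) and "rect" ([left, top, width, height] in pixels, round what is visible of it).
The state is a dict: "time": time; "joint_pos": joint angles; "joint_vel": joint speeds; "joint_torque": joint torques, N m; "position": TCP position; "tool_rot": TCP orientation; "ft_force": force on the tool from outside, world axes, zero at the start; "moment": the same for the moment, N m; "opening": finger opening in mm; "finger_force": force on a finger pad.
Only numpy, scipy, OpenCV 4.12 (cv2) and the standard library are available. Lean on these libraries where they do the work, as an engineer would, in place of code of your own. Each camera call takes 0.05 s, during which the arm holds its last target. There are 200 camera calls.

## Working session

There is one attempt and no reset: what is moved stays moved. The work goes in short steps, Python scripts to look and compute and a tool call to move; the robot and the scene stay as the last step left them, time stands still between calls to the robot, and variables do not carry over. Pictures are saved under pics/ and viewed, at most 10 in all, crops included, and the job is handed in when it is done.

Besides the shell and the picture viewer there is one more tool, called after "Emit:" in YAML: its name, and indented under it one key for each argument. servo_tool: Moves the arm, as the interface text tells. Shift numbers are shares of 0.1 m and turn numbers shares of 180 degrees, none past 1 either way. Its arguments: {"type":"object","properties":{"rows":{"type":"array","items":{"type":"number"}},"jaw":{"type":"number"}},"required":["rows"]}

```bash
mkdir -p pics; cat > h.py <<'E'
import numpy as np, cv2
from workcell import *
def save(n,im): cv2.imwrite('pics/'+n,cv2.cvtColor(im,cv2.COLOR_RGB2BGR))
def world(cam,depth,m=None,uv=None,pose=None):
    c=camera_model(cam);K=np.array(c['camera_matrix'])
    if uv is None: v,u=np.nonzero(m&(depth>0))
    else: u,v=np.array(uv).T
    z=depth[v,u]; P=np.stack([(u-K[0,2])/K[0,0]*z,(v-K[1,2])/K[1,1]*z,z],1)
    if cam=='wrist':
        H=np.array(c['hand_eye']);s=pose
        R=cv2.Rodrigues(np.array(s['tool_rot'],float))[0]
        return (P@H[:3,:3].T+H[:3,3])@R.T+np.array(s['position'])
    return (P-np.array(c['t']).ravel())@np.array(c['R'])
E
python3 - <<'E'
from h import *
print(read_state())
for c in ['scene','top']:
    im,d=read_camera(c); save(c+'0.png',im); np.save(c+'0.npy',d)
    for n in ['bar','rest','fixture','back_stop','plunger']:
        for r in trace(c,n): 
            print(c,n,round(r['conf'],2),r['rect'],np.median(world(c,d,np.array(r['mask'])),axis=0).round() if (np.array(r['mask'])&(d>0)).any() else None)
E
```

```text
{'time': 0.0, 'joint_pos': array([ 1.15146803,  0.4267302 ,  0.07385322,  1.60663596, -0.03412815,
        1.11081903, -0.06709627]), 'joint_vel': array([ 3.12203451e-04,  1.51033080e-03,  2.17920328e-04, -5.22155331e-04,
       -5.23898266e-05,  4.75916522e-04,  1.15629687e-03]), 'joint_torque': array([-3.74377662e-03, -9.49857831e+01,  3.75878066e+00, -4.63520551e+01,
        1.89966982e-02,  1.02022893e-02,  2.54439567e-05]), 'position': array([ 179.79857306, -650.18132351,  241.59908659]), 'tool_rot': array([-3.11175676e+00, -4.22317010e-01,  3.96818099e-04]), 'ft_force': array([ 0.06473794,  0.05981335, -0.67470888]), 'moment': array([ 0.0321253 , -0.05381613,  0.02125764]), 'finger_force': 0.0, 'opening': 85.40706876516673}
scene bar 0.79 [246.9, 151.7, 45.9, 11.4] [516. 124.  45.]
scene bar 0.79 [277.4, 176.3, 48.5, 40.2] [536. -29.  32.]
scene rest 0.96 [250.2, 156.5, 40.2, 17.4] [519. 115.  10.]
scene fixture 0.62 [332.9, 147.9, 53.7, 53.9] [710. -38.  12.]
scene back_stop 0.89 [340.8, 206.7, 32.8, 31.7] [ 588. -173.   56.]
scene plunger 0.64 [272.4, 205.9, 99.7, 74.4] [ 500. -189.   28.]
top bar 0.73 [284.5, 170.8, 23.0, 46.9] [550. -17.  32.]
top bar 0.55 [226.1, 191.2, 23.3, 36.9] [517. 132.  46.]
top bar 0.55 [285.7, 246.7, 16.1, 18.2] [394.  -6.  13.]
top rest 0.93 [227.5, 184.6, 28.0, 42.5] [531. 120.   9.]
top fixture 0.98 [333.0, 169.6, 39.8, 78.1] [ 502. -169.   25.]
top back_stop 0.51 [340.6, 171.8, 29.1, 17.6] [ 593. -163.   58.]
```

```bash
python3 - <<'E'
from h import *
a=cv2.imread('pics/scene0.png')[120:300,220:420]; b=cv2.imread('pics/top0.png')[140:290,200:400]
cv2.imwrite('pics/v1.png',cv2.resize(np.vstack([cv2.resize(a,(600,300),interpolation=2)[:, :],cv2.resize(b,(600,300),interpolation=2)]),None,fx=1,fy=1))
cv2.imwrite('pics/v2.png',cv2.resize(b,(800,600),interpolation=2))
E
```

```text
(no output)
```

View pics/v2.png

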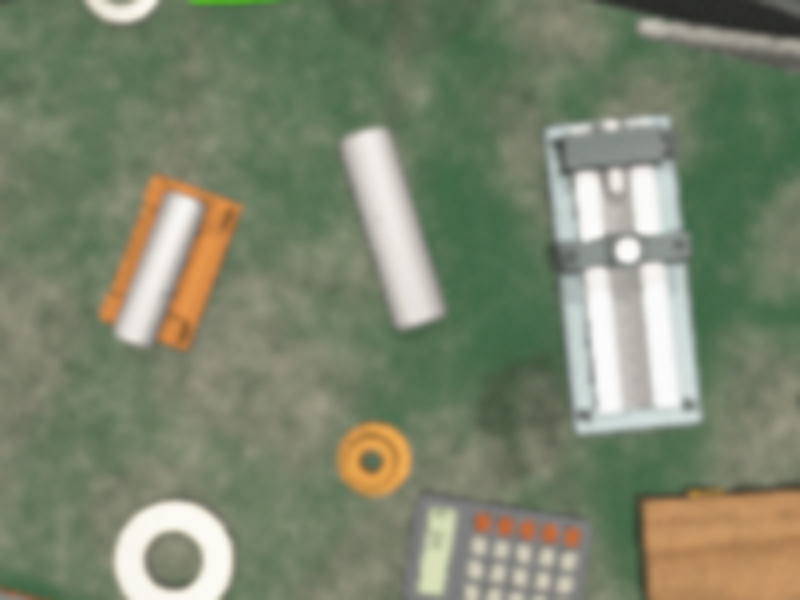

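View pics/scene0.png

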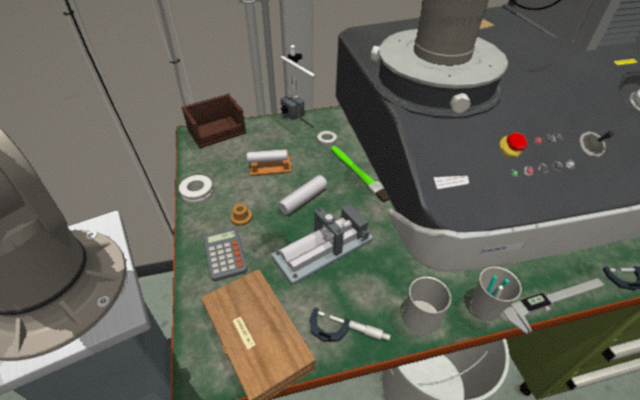

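The rest bar (top camera pixel 239,208) and the loose, fatter bar (297,197) are the two candidates. The rest bar fits: it is the thinner one and lies in the wooden rest. I'll confirm this in the close wrist view. The front of the V faces the robot (+x is about 5° of yaw). First I go over the fixture to look.

```bash
python3 - <<'E'
from h import *
print(np.array(camera_model('wrist')['hand_eye']).round(2),np.array(camera_model('wrist')['camera_matrix']).round(0))
R=cv2.Rodrigues(read_state()['tool_rot'])[0];p=read_state()['position']
print(R.round(3))
for q in [(420,-330,300),(430,-165,330)]:print((R.T@(np.array(q)-p)/100).round(2)); 
E
```

```text
[[   0.     -0.95   -0.3    76.95]
 [   1.      0.      0.      0.8 ]
 [  -0.     -0.3     0.95 -130.15]
 [   0.      0.      0.      1.  ]] [[339.   0. 322.]
 [  0. 339. 200.]
 [  0.   0.   1.]]
[[ 0.964  0.266 -0.   ]
 [ 0.266 -0.964  0.   ]
 [ 0.    -0.    -1.   ]]
[ 3.17 -2.45 -0.58]
[ 3.7  -4.01 -0.88]
```

Emit:
servo_tool:
  rows: [0.41, -0.44, -0.05, 0, 0, 0, 0.41, -0.44, -0.05, 0, 0, 0, 0.41, -0.44, -0.05, 0, 0, 0, 0.41, -0.44, -0.05, 0, 0, 0, 0.41, -0.44, -0.05, 0, 0, 0, 0.41, -0.44, -0.05, 0, 0, 0, 0.41, -0.44, -0.05, 0, 0, 0, 0.41, -0.44, 0, 0, 0, 0]
  jaw: -1

```text
time: 1.6
position: [403.0, -222.2, 278.1]
tool_rot: [3.112, 0.422, 0.002]
ft_force: [2.1, 0.6, 0.6]
opening: 85.5
finger_force: 0.0
```

Emit:
servo_tool:
  rows: [0.25, -0.2, 0, 0, 0, 0.0, 0.25, -0.2, 0, 0, 0, 0, 0, 0, 0, 0, 0, 0.056, 0, 0, 0, 0, 0, 0]

```text
time: 2.1
position: [439.8, -171.9, 277.4]
tool_rot: [3.138, 0.149, 0.0]
ft_force: [0.5, -0.4, 0.2]
opening: 85.6
finger_force: 0.0
```

```bash
cat > look.py <<'E'
import sys
from h import *
def look(tag,names):
    s=read_state(); im,d=read_camera('wrist'); save(tag+'.png',im)
    m={}
    for n in names:
        for r in trace('wrist',n)[:2]:
            print(n,round(r['conf'],2),r['rect']); m.setdefault(n,np.array(r['mask']))
    np.savez(tag+'.npz',im=im,d=d,p=s['position'],r=s['tool_rot'],**m)
    print(s['time'],s['position'].round(1),s['tool_rot'].round(3),s['ft_force'].round(2))
look(sys.argv[1],sys.argv[2:])
E
python3 look.py fix1 fixture back_stop plunger
```

```text
fixture 0.87 [280.5, 2.0, 90.9, 184.0]
back_stop 0.9 [294.5, 1.0, 76.6, 43.0]
2.1 [ 439.8 -171.9  277.4] [3.138 0.149 0.   ] [ 0.5  -0.4   0.22]
```

View pics/fix1.png

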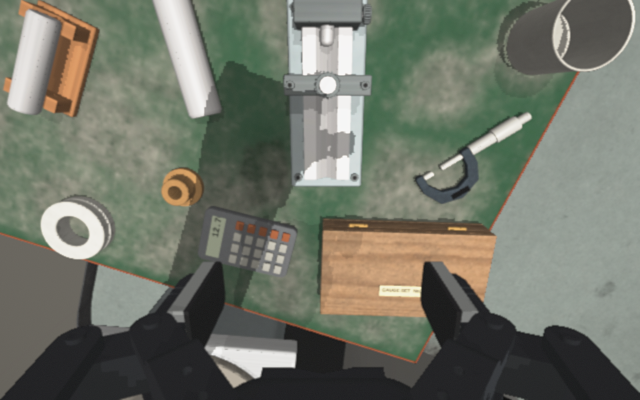

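The wrist image shows the fixture with its front at row 185, the bridge at row 85 and the button at about (327,35). The thin bar in the rest is at about (35,65), the fat bar at (190,60). Next I fit the poses from depth.

```bash
python3 - <<'E'
from h import *
f=np.load('fix1.npz'); d=f['d']
P=world('wrist',d,np.ones_like(d,bool),pose=dict(position=f['p'],tool_rot=f['r']))
base=P[(P[:,2]>9)&(P[:,2]<19)&(np.abs(P[:,1]+165)<75)&(P[:,0]>380)&(P[:,0]<680)]
F=P[(np.abs(P[:,1]+168)<60)&(P[:,0]>390)&(P[:,0]<640)&(P[:,2]>10)]
def rect(Q,n):
    r=cv2.minAreaRect(Q[:,:2].astype(np.float32)); print(n,len(Q),np.round(r[0],1),np.round(r[1],1),round(r[2],2),'z',np.percentile(Q[:,2],[5,50,95]).round(1))
rect(F,'all')
L=F[(F[:,2]>31)&(F[:,2]<37)];rect(L,'lands')
B=F[(F[:,2]>80)];rect(B,'bridge')
rect(F[(F[:,2]>62)&(F[:,2]<80)],'60-80')
print(np.histogram(F[:,2],bins=np.arange(10,120,4)))
# bar
Q=P[(P[:,1]>60)&(P[:,1]<190)&(P[:,0]>430)&(P[:,0]<620)&(P[:,2]>40)&(P[:,2]<70)];rect(Q,'bar top');print(Q[:,2].max())
Q=P[(P[:,1]>-70)&(P[:,1]<50)&(P[:,0]>430)&(P[:,0]<620)&(P[:,2]>20)&(P[:,2]<70)];rect(Q,'fat');print(Q[:,2].max())
E
```

```text
all 43079 [ 510.1 -161.7] [199.2 121.6] 5.3 z [ 12.5 322.6 350.1]
lands 3594 [ 514. -179.] [174.3  73.4] 7.83 z [31.3 32.5 34. ]
bridge 30788 [ 482.2 -164. ] [108.3 121.7] 5.72 z [ 88.5 332.5 351.1]
60-80 2 [ 523.9 -163. ] [21.  0.] -151.05 z [63.8 71.4 79. ]
(array([3955,  233,  257,  776,  912, 3751,  188,  173,  188,  159,   43,
        237, 1417,    1,    0,    0,    0,  333,  939,  393,  209,   24,
          0,    0,    0,    0,    0]), array([ 10,  14,  18,  22,  26,  30,  34,  38,  42,  46,  50,  54,  58,
        62,  66,  70,  74,  78,  82,  86,  90,  94,  98, 102, 106, 110,
       114, 118]))
bar top 2783 [517.6 129.9] [ 25.3 101.1] 69.17 z [41.  46.6 48.9]
50.96301635289885
fat 3967 [539.1 -20.7] [118.2  35.4] 17.38 z [23.5 32.2 35.3]
37.2955752311789
```

```bash
cat > fit.py <<'E'
from h import *
import sys
f=np.load(sys.argv[1]); d=f['d']
P=world('wrist',d,np.ones_like(d,bool),pose=dict(position=f['p'],tool_rot=f['r']))
def fixture():
    F=P[(np.abs(P[:,1]+168)<60)&(P[:,0]>390)&(P[:,0]<640)&(P[:,2]<110)]
    # V flanks: z 22..30 ; lands
    a=np.deg2rad(5)
    for it in range(6):
        ex=np.array([np.cos(a),np.sin(a)]);ey=np.array([-ex[1],ex[0]])
        u=F[:,:2]@ex;v=F[:,:2]@ey
        L=(F[:,2]>30.5)&(F[:,2]<35.5)
        xs=[];ms=[];w=[]
        for x in np.arange(u[L].min()+8,u[L].max()-5,4):
            k=L&(np.abs(u-x)<2)
            if k.sum()<15: continue
            lo,hi=np.percentile(v[k],[1,99])
            if 44<hi-lo<56: xs.append(x);ms.append((lo+hi)/2);w.append(hi-lo)
        c=np.polyfit(xs,ms,1); r=np.abs(np.polyval(c,xs)-ms); k=r<1.5
        c=np.polyfit(np.array(xs)[k],np.array(ms)[k],1); a+=np.arctan(c[0])
    ex=np.array([np.cos(a),np.sin(a)]);ey=np.array([-ex[1],ex[0]]);u=F[:,:2]@ex;v=F[:,:2]@ey
    v0=np.median(ms); print('yaw',np.rad2deg(a).round(2),'v0',v0.round(2),'n',len(xs),'w',np.median(w))
    L=(F[:,2]>30.5)&(F[:,2]<35.5)&(np.abs(np.abs(v-v0)-20)<5)
    print('land u',np.percentile(u[L],[.5,99.5]).round(1))
    B=(F[:,2]>11)&(F[:,2]<15)&(np.abs(v-v0)<40);print('base u',np.percentile(u[B],[.3,99.7]).round(1))
    B=(F[:,2]>79);print('bridge u',np.percentile(u[B],[2,98]).round(1),'v',np.percentile(v[B],[1,99]).round(1),'zmax',F[B][:,2].max())
    B=(F[:,2]>52)&(F[:,2]<64);print('stopblock u',np.percentile(u[B],[1,50,99]).round(1),'v',np.percentile(v[B],[1,99]).round(1))
    B=(np.abs(v-v0)<4)&(F[:,2]>38)&(F[:,2]<56);print('button u,z'); 
    o=np.argsort(u[B]);print(np.c_[u[B][o],F[B][o][:,2]][::max(1,B.sum()//25)].round(1).tolist())
def bar():
    Q=P[(P[:,1]>60)&(P[:,1]<200)&(P[:,0]>430)&(P[:,0]<620)&(P[:,2]>44)&(P[:,2]<60)]
    c=np.median(Q[:,:2],0)
    for i in range(3):
        Q=Q[np.hypot(*(Q[:,:2]-c).T)<60]; c=Q[:,:2].mean(0)
    vx,vy,x,y=cv2.fitLine(Q[:,:2].astype(np.float32),cv2.DIST_HUBER,0,.01,.01).ravel()
    if vx<0: vx,vy=-vx,-vy
    t=(Q[:,:2]-[x,y])@[vx,vy];n=(Q[:,:2]-[x,y])@[-vy,vx];lo,hi=np.percentile(t,[.5,99.5]);nl=np.percentile(n,[1,99]).mean()
    cc=np.array([x,y])+(lo+hi)/2*np.array([vx,vy])+nl*np.array([-vy,vx])
    print('bar yaw',np.rad2deg(np.arctan2(vy,vx)).round(2),'centre',cc.round(1),'len',hi-lo,'w',np.ptp(np.percentile(n,[1,99])),'ztop',np.percentile(Q[:,2],98))
for n in sys.argv[2:]: globals()[n]()
E
python3 fit.py fix1.npz fixture bar
```

```text
yaw 5.31 v0 -216.98 n 32 w 48.813323941337515
land u [408.9 563.4]
base u [395.  591.4]
bridge u [498.8 516.3] v [-255.8 -177.7] zmax 95.44847379038822
stopblock u [563.2 572.2 581.5] v [-248.  -185.3]
button u,z
[[545.2, 41.5], [546.0, 42.5], [546.9, 43.1], [547.5, 45.4], [548.2, 46.4], [549.1, 46.6], [549.9, 47.1], [550.7, 47.3], [551.5, 47.9], [551.9, 45.2], [552.7, 45.9], [553.7, 45.3], [554.3, 46.9], [555.2, 47.3], [556.0, 47.5], [556.9, 47.3], [557.7, 47.6], [558.1, 45.3], [558.9, 45.9], [559.7, 46.3], [560.5, 46.7], [561.3, 47.1], [562.0, 47.7], [562.8, 48.2], [563.2, 50.8], [563.3, 55.1], [563.6, 48.9]]
bar yaw -21.05 centre [518.5 130.8] len 98.7001972782445 w 20.217465969715313 ztop 49.499774614526764
```

Emit:
servo_tool:
  rows: [0.15, -0.505, 0.15, 0, 0, 0, 0.15, -0.505, 0.15, 0, 0, 0, 0.15, -0.505, 0.15, 0, 0, 0, 0.15, -0.505, 0.16, 0, 0, 0, 0.15, -0.505, 0.16, 0, 0, 0, 0.14, -0.505, 0.16, 0, 0, 0.049, 0, 0, 0, 0, 0, 0.049, 0, 0, 0, 0, 0, 0.049]

```text
time: 3.3
position: [499.7, 136.4, 184.6]
tool_rot: [3.09, -0.569, -0.001]
ft_force: [-0.2, -0.7, -0.5]
opening: 85.3
finger_force: 0.0
```

Emit:
servo_tool:
  rows: [0, 0, 0, 0, 0, 0]

```text
time: 3.42
position: [499.8, 135.9, 184.9]
tool_rot: [3.091, -0.563, 0.0]
ft_force: [0.1, 0.5, 0.0]
opening: 85.1
finger_force: 0.0
```

```bash
python3 look.py bar1 bar; python3 fit.py bar1.npz bar
```

```text
bar 0.69 [303.7, 106.5, 33.1, 123.1]
bar 0.67 [418.6, 3.9, 119.8, 142.8]
3.425 [499.8 135.9 184.9] [ 3.091 -0.563  0.   ] [0.1  0.54 0.01]
bar yaw -21.3 centre [518.7 131.9] len 98.21189692419527 w 20.04172498639909 ztop 49.195163953878726
```

View pics/bar1.png

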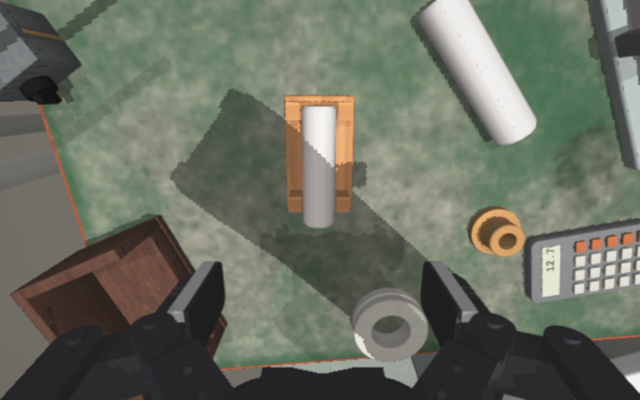

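The close view confirms the thin bar in the wooden rest at (320,165), with the fat bar off at (475,70). There is clear space on both sides for the fingers, so I descend.

Emit:
servo_tool:
  rows: [-0.008, -0.027, 0.3, 0, 0, 0.003, 0, 0, 0.4, 0, 0, 0, 0, 0, 0.4, 0, 0, 0, 0, 0, 0.25, 0, 0, 0, 0, 0, 0.09, 0, 0, 0, 0, 0, 0, 0, 0, 0]

```text
time: 4.28
position: [500.0, 138.8, 41.1]
tool_rot: [-3.088, 0.579, 0.001]
ft_force: [-0.5, 1.2, -0.2]
opening: 85.3
finger_force: 0.0
```

Emit:
servo_tool:
  rows: [0, 0, 0, 0, 0, 0, 0, 0, 0, 0, 0, 0, 0, 0, 0, 0, 0, 0, 0, 0, 0, 0, 0, 0, 0, 0, 0, 0, 0, 0, 0, 0, 0, 0, 0, 0]
  jaw: 1

```text
time: 5.03
position: [500.7, 139.1, 41.8]
tool_rot: [-3.087, 0.58, -0.002]
ft_force: [-0.3, -0.0, 10.4]
opening: 25.6
finger_force: 59.2
```

Emit:
servo_tool:
  rows: [0, 0, -0.05, 0, 0, 0, 0, 0, -0.15, 0, 0, 0, 0, 0, -0.3, 0, 0, 0, 0, 0, -0.3, 0, 0, 0, 0, 0, -0.3, 0, 0, 0, 0, 0, -0.3, 0, 0, 0, 0, 0, 0, 0, 0, 0]

```text
time: 5.9
position: [500.9, 139.3, 183.7]
tool_rot: [-3.086, 0.58, -0.006]
ft_force: [-0.9, 0.5, -3.7]
opening: 25.6
finger_force: 59.3
```

```bash
python3 look.py grip1 bar; python3 - <<'E'
from h import *
im=cv2.imread('grip1.png') if 0 else cv2.imread('pics/grip1.png')
cv2.imwrite('pics/grip1c.png',cv2.resize(im[180:400,200:460],None,fx=2.6,fy=2.6,interpolation=2))
f=np.load('grip1.npz');d=f['d'];print(f['bar'].sum())
P=world('wrist',d,np.ones_like(d,bool),pose=dict(position=f['p'],tool_rot=f['r']))
R=cv2.Rodrigues(f['r'])[0];T=(P-f['p'])@R  # tool coords
k=(np.abs(T[:,1])<5)&(T[:,0]>-45)&(T[:,0]<85)&(np.abs(T[:,2])<60)
for x in range(-40,85,8):
    q=T[k&(np.abs(T[:,0]-x)<2)]
    if len(q)>3: print(x,len(q),np.percentile(q[:,2],[2,50,98]).round(1))
k=(T[:,0]>14)&(T[:,0]<66)&(np.abs(T[:,2])<12)&(np.abs(T[:,1])<20)
vx,vy,x,y=cv2.fitLine(T[k][:,:2].astype(np.float32),2,0,.01,.01).ravel();print('bar yaw in tool deg',np.rad2deg(np.arctan2(vy,vx)),x,y)
E
```

```text
bar 0.86 [422.8, 2.9, 121.4, 141.4]
bar 0.69 [290.0, 115.0, 67.7, 233.7]
5.9 [500.9 139.3 183.7] [-3.086  0.58  -0.006] [-0.93  0.53 -3.69]
8045
-32 13 [-4.9 -4.5 -2.8]
-24 173 [-7.1 -6.1 -4.8]
-16 180 [-7.3 -6.  -4.7]
-8 193 [-7.1 -5.9 -4.7]
0 193 [-7.1 -6.  -4.6]
8 207 [-7.  -6.  -4.6]
16 212 [-7.2 -5.8 -4.5]
24 241 [-6.9 -5.8 -4.6]
32 250 [-7.  -5.8 -4.4]
40 260 [-6.9 -5.8 -4.2]
48 263 [-7.  -5.7 -4.4]
56 292 [-7.1 -5.8 -4.4]
64 312 [-7.  -5.8 -4.6]
bar yaw in tool deg -0.37061587 41.55791 0.3219748
```

View pics/grip1c.png

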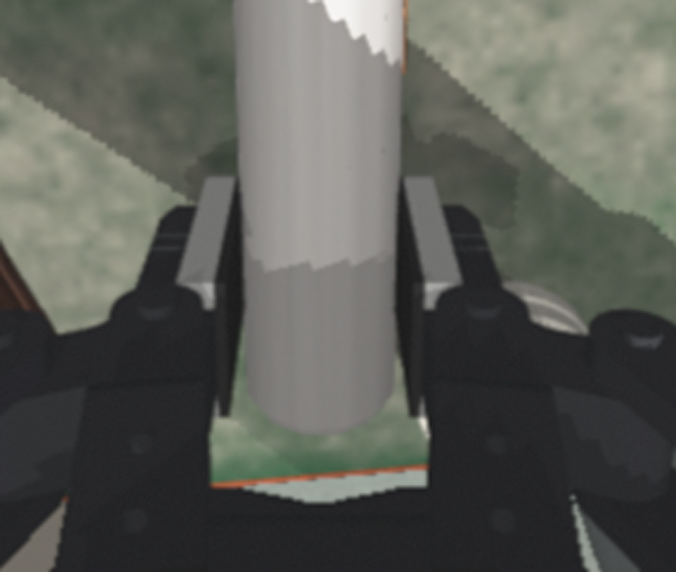

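Bar held level, near end about 30 mm behind the tool centre and axis about 6 mm below the TCP. I carry it above the front of the V.

Emit:
servo_tool:
  rows: [0.04, 0.227, 0, 0, 0, 0, 0.08, 0.454, 0, 0, 0, 0, 0.08, 0.454, 0, 0, 0, 0, 0.08, 0.454, 0, 0, 0, 0, 0.08, 0.454, 0, 0, 0, 0, 0.08, 0.454, 0, 0, 0, 0, 0.08, 0.454, 0, 0, 0, 0, 0.04, 0.227, 0, 0, 0, 0]

```text
time: 7.0
position: [435.1, -179.7, 179.9]
tool_rot: [3.087, -0.584, -0.003]
ft_force: [0.6, 0.5, -1.8]
opening: 25.8
finger_force: 59.4
```

Emit:
servo_tool:
  rows: [0, 0, 0.1, 0, 0, -0.037, 0, 0, 0.2, 0, 0, -0.037, 0, 0, 0.2, 0, 0, -0.037, 0, 0, 0.1, 0, 0, -0.036, 0, 0, 0, 0, 0, 0, 0, 0, 0, 0, 0, 0]

```text
time: 7.75
position: [436.6, -177.5, 120.9]
tool_rot: [-3.138, -0.137, 0.001]
ft_force: [-0.0, 0.1, -2.8]
opening: 25.8
finger_force: 59.4
```

```bash
python3 look.py pl1 fixture; python3 - <<'E'
from h import *
f=np.load('pl1.npz');d=f['d']
P=world('wrist',d,np.ones_like(d,bool),pose=dict(position=f['p'],tool_rot=f['r']))
R=cv2.Rodrigues(f['r'])[0];T=(P-f['p'])@R
print('yaw',2*np.rad2deg(np.arctan2(f['r'][1],f['r'][0]))%360, 'u,v',f['p'][:2]@[.99571,.09254],f['p'][:2]@[-.09254,.99571])
k=(T[:,0]>14)&(T[:,0]<66)&(np.abs(T[:,2])<12)&(np.abs(T[:,1])<20)
a=P[k]; vx,vy,x,y=cv2.fitLine(a[:,:2].astype(np.float32),2,0,.01,.01).ravel();print('bar yaw',np.rad2deg(np.arctan(vy/vx)),'v',x*-.09254+y*.99571, 'u end',np.percentile(P[(np.abs(T[:,2])<12)&(np.abs(T[:,1])<12)&(np.abs(T[:,0])<90)]@[.99571,.09254,0],99.5))
E
python3 fit.py pl1.npz fixture | cut -c1-400
```

```text
fixture 0.71 [232.5, 0.4, 174.6, 236.5]
7.75 [ 436.6 -177.5  120.9] [-3.138e+00 -1.370e-01  1.000e-03] [-0.04  0.08 -2.85]
yaw 5.008201027510211 u,v 418.27115985610504 -217.1397737010958
bar yaw 5.404627 v -217.99055 u end 487.2547073880673
yaw 5.34 v0 -217.13 n 26 w 49.453091946425246
land u [408.8 546.8]
base u [394.5 551.5]
bridge u [497.7 516.1] v [-255.9 -178.3] zmax 109.89987776446159
stopblock u [496.6 498.3 498.4] v [-222.4 -180.5]
button u,z
[[545.3, 38.7], [545.3, 38.7], [545.5, 38.1]]
```

View pics/pl1.png

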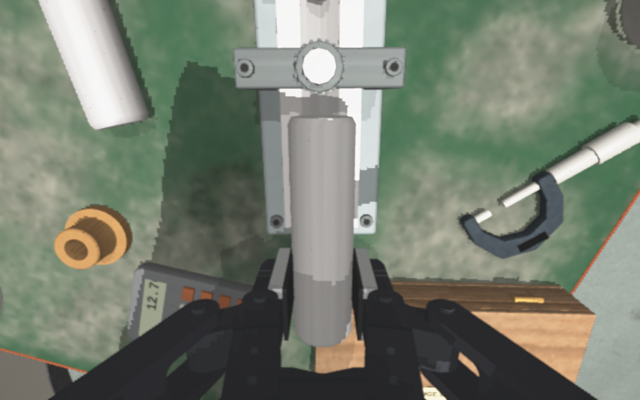

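The bar is over the V, yaw matched and lateral offset about 0.9 mm. Its leading end is 20 mm ahead of the nose. Lowering now.

Emit:
servo_tool:
  rows: [0, -0.008, 0.15, 0, 0, 0, 0, 0, 0.3, 0, 0, 0, 0, 0, 0.2, 0, 0, 0, 0, 0, 0.04, 0, 0, 0, 0, 0, 0, 0, 0, 0]

```text
time: 8.48
position: [436.6, -176.6, 51.9]
tool_rot: [-3.138, -0.141, 0.0]
ft_force: [-0.2, -0.4, -1.8]
opening: 25.7
finger_force: 59.4
```

Emit:
servo_tool:
  rows: [0, 0, 0.01, 0, 0, 0, 0, 0, 0.01, 0, 0, 0, 0, 0, 0, 0, 0, 0]

```text
time: 8.85
position: [436.7, -176.9, 50.2]
tool_rot: [3.138, 0.141, 0.001]
ft_force: [-0.7, 0.2, -2.9]
opening: 25.7
finger_force: 59.4
```

Emit:
servo_tool:
  rows: [0, 0, 0.01, 0, 0, 0, 0, 0, 0, 0, 0, 0]

```text
time: 9.1
position: [436.6, -176.8, 48.9]
tool_rot: [-3.138, -0.141, -0.0]
ft_force: [-0.9, -1.0, -2.9]
opening: 25.7
finger_force: 59.4
```

Emit:
servo_tool:
  rows: [0, 0, 0.01, 0, 0, 0, 0, 0, 0, 0, 0, 0]

```text
time: 9.35
position: [436.7, -176.5, 48.0]
tool_rot: [-3.138, -0.142, -0.0]
ft_force: [-0.1, 2.3, 0.1]
opening: 25.7
finger_force: 59.9
```

Emit:
servo_tool:
  rows: [0, -0.003, 0.004, 0, 0, 0, 0, 0, 0, 0, 0, 0]

```text
time: 9.6
position: [436.7, -176.5, 47.8]
tool_rot: [3.138, 0.141, 0.0]
ft_force: [-2.4, 2.0, 7.4]
opening: 25.6
finger_force: 60.6
```

Emit:
servo_tool:
  rows: [0, 0, 0.003, 0, 0, 0, 0, 0, 0, 0, 0, 0]

```text
time: 9.85
position: [436.8, -176.5, 47.8]
tool_rot: [3.138, 0.141, 0.001]
ft_force: [-4.3, 3.0, 14.0]
opening: 25.5
finger_force: 61.3
```

Seated on both flanks. I ease the down force, then start sliding.

Emit:
servo_tool:
  rows: [0, -0.001, -0.005, 0, 0, 0, 0.02, 0, 0, 0, 0, 0, 0.03, 0, 0, 0, 0, 0, 0.03, 0, 0, 0, 0, 0]

```text
time: 10.35
position: [444.6, -175.7, 47.8]
tool_rot: [3.138, 0.141, -0.0]
ft_force: [-2.7, 0.6, 8.2]
opening: 25.3
finger_force: 60.2
```

Emit:
servo_tool:
  rows: [0.02, 0, 0, 0, 0, 0, 0.02, 0, 0, 0, 0, 0]

```text
time: 10.6
position: [448.6, -175.4, 47.8]
tool_rot: [3.138, 0.141, -0.0]
ft_force: [-2.9, 1.4, 7.3]
opening: 25.9
finger_force: 60.2
```

Emit:
servo_tool:
  rows: [0.02, 0, 0, 0, 0, 0, 0.02, 0, 0, 0, 0, 0]

```text
time: 10.85
position: [452.5, -175.0, 47.9]
tool_rot: [3.138, 0.141, -0.0]
ft_force: [-3.7, 1.2, 9.4]
opening: 25.5
finger_force: 60.4
```

Emit:
servo_tool:
  rows: [0.02, 0, 0, 0, 0, 0, 0.02, 0, 0, 0, 0, 0]

```text
time: 11.1
position: [454.8, -174.8, 47.7]
tool_rot: [-3.138, -0.14, 0.006]
ft_force: [-14.3, 0.5, 20.6]
opening: 25.8
finger_force: 61.8
```

Emit:
servo_tool:
  rows: [0.01, 0, -0.002, 0, 0, 0, 0.01, 0, -0.001, 0, 0, 0]

```text
time: 11.35
position: [456.9, -174.6, 47.8]
tool_rot: [-3.138, -0.141, 0.005]
ft_force: [-10.8, -0.2, 10.2]
opening: 25.5
finger_force: 61.0
```

Emit:
servo_tool:
  rows: [0.02, 0, 0, 0, 0, 0, 0.02, 0, 0, 0, 0, 0]

```text
time: 11.6
position: [461.4, -174.2, 47.9]
tool_rot: [-3.138, -0.141, 0.004]
ft_force: [-7.4, 0.9, 8.4]
opening: 25.3
finger_force: 60.8
```

Emit:
servo_tool:
  rows: [0.02, 0, 0, 0, 0, 0, 0.02, 0, 0, 0, 0, 0]

```text
time: 11.85
position: [465.5, -173.8, 47.9]
tool_rot: [-3.138, -0.141, 0.003]
ft_force: [-8.5, 0.5, 8.6]
opening: 25.7
finger_force: 60.8
```

Emit:
servo_tool:
  rows: [0.02, 0, -0.001, 0, 0, 0, 0.02, 0, -0.001, 0, 0, 0, 0.02, 0, -0.001, 0, 0, 0, 0.02, 0, 0, 0, 0, 0, 0.02, 0, 0, 0, 0, 0, 0.02, 0, 0, 0, 0, 0]

```text
time: 12.6
position: [477.4, -172.7, 47.9]
tool_rot: [-3.138, -0.141, 0.004]
ft_force: [-5.8, 0.5, 3.0]
opening: 25.5
finger_force: 60.1
```

Emit:
servo_tool:
  rows: [0.01, 0, 0, 0, 0, 0, 0.01, 0, 0, 0, 0, 0, 0.01, 0, 0, 0, 0, 0, 0.005, 0, 0, 0, 0, 0, 0.005, 0, 0, 0, 0, 0, 0.005, 0, 0, 0, 0, 0, 0.005, 0, 0, 0, 0, 0]

```text
time: 13.48
position: [482.3, -172.2, 47.9]
tool_rot: [-3.138, -0.141, 0.003]
ft_force: [-5.9, 0.8, 2.5]
opening: 25.6
finger_force: 60.0
```

Emit:
servo_tool:
  rows: [0.005, 0, 0, 0, 0, 0, 0.005, 0, 0, 0, 0, 0, 0.005, 0, 0, 0, 0, 0, 0.005, 0, 0, 0, 0, 0, 0.005, 0, 0, 0, 0, 0, 0.005, 0, 0, 0, 0, 0, 0.005, 0, 0, 0, 0, 0, 0.005, 0, 0, 0, 0, 0]

```text
time: 14.48
position: [486.3, -171.9, 47.9]
tool_rot: [-3.138, -0.141, 0.003]
ft_force: [-4.8, 0.9, 2.9]
opening: 25.4
finger_force: 60.0
```

Emit:
servo_tool:
  rows: [0.003, 0, 0, 0, 0, 0, 0.003, 0, 0, 0, 0, 0, 0.003, 0, 0, 0, 0, 0, 0.003, 0, 0, 0, 0, 0, 0.003, 0, 0, 0, 0, 0, 0.003, 0, 0, 0, 0, 0]

```text
time: 15.22
position: [488.1, -171.7, 47.9]
tool_rot: [-3.138, -0.141, 0.003]
ft_force: [-5.6, 0.1, 2.4]
opening: 26.0
finger_force: 60.0
```

```bash
python3 look.py st1 fixture; python3 - <<'E'
from h import *
im=cv2.imread('pics/st1.png')
cv2.imwrite('pics/st1c.png',cv2.resize(im[0:230,220:420],None,fx=2.6,fy=2.6,interpolation=2))
f=np.load('st1.npz');d=f['d']
P=world('wrist',d,np.ones_like(d,bool),pose=dict(position=f['p'],tool_rot=f['r']))
u=P[:,:2]@[.99571,.09254];v=P[:,:2]@[-.09254,.99571]
k=(np.abs(v+217.1)<3)&(P[:,2]<70)&(P[:,2]>15)&(u>515)
o=np.argsort(u[k]);print(np.c_[u[k][o],P[k][o][:,2]][::max(1,k.sum()//40)].round(1).tolist())
E
```

```text
fixture 0.87 [188.9, 47.7, 266.7, 320.4]
15.225 [ 488.1 -171.7   47.9] [-3.138e+00 -1.410e-01  3.000e-03] [-5.62  0.1   2.4 ]
[[515.0, 66.1], [516.6, 63.9], [517.5, 64.9], [518.3, 53.0], [519.4, 52.7], [521.3, 54.7], [523.2, 54.7], [525.1, 52.6], [526.9, 54.7], [528.8, 54.9], [530.5, 54.5], [532.4, 52.4], [534.1, 54.4], [535.9, 54.7], [537.6, 54.3], [538.9, 22.2], [539.8, 22.0], [542.3, 20.8], [544.5, 23.9], [546.8, 46.7], [548.5, 46.1], [550.3, 45.9], [552.0, 45.3], [553.8, 46.0], [555.5, 45.5], [557.1, 46.5], [558.8, 46.3], [560.4, 46.8], [562.0, 47.6], [562.9, 55.9], [563.4, 56.6], [564.5, 59.0], [565.8, 58.8], [566.9, 58.7], [568.2, 58.1], [569.4, 59.4], [570.6, 58.9], [571.8, 59.9], [572.9, 58.6], [574.1, 58.3], [575.2, 59.3]]
```

View pics/st1c.png

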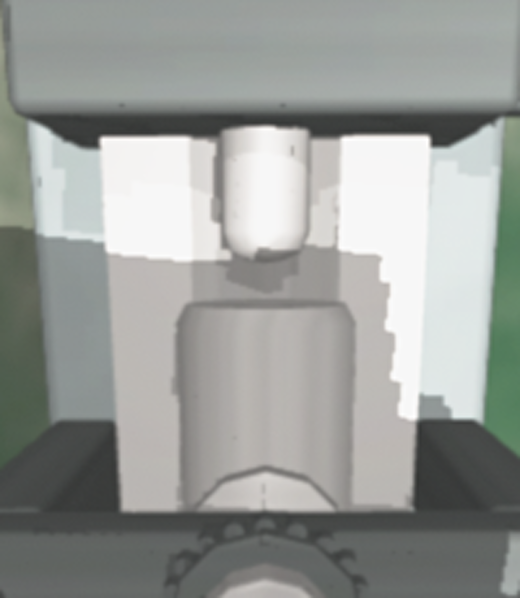

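The crop shows the bar's lead end under the bridge, with a gap of about 5 mm to the domed button. Steady drag is about 5.4 N. Creeping on.

Emit:
servo_tool:
  rows: [0.004, 0, 0, 0, 0, 0, 0.004, 0, 0, 0, 0, 0, 0.004, 0, 0, 0, 0, 0, 0.004, 0, 0, 0, 0, 0, 0.004, 0, 0, 0, 0, 0, 0.004, 0, 0, 0, 0, 0, 0.003, 0, 0, 0, 0, 0, 0.003, 0, 0, 0, 0, 0]

```text
time: 16.32
position: [491.1, -171.4, 47.9]
tool_rot: [-3.138, -0.141, 0.003]
ft_force: [-6.3, 1.1, 2.6]
opening: 25.6
finger_force: 60.0
```

Emit:
servo_tool:
  rows: [0.002, 0, 0, 0, 0, 0, 0.002, 0, 0, 0, 0, 0, 0.002, 0, 0, 0, 0, 0]

```text
time: 16.7
position: [491.7, -171.3, 47.9]
tool_rot: [-3.138, -0.141, 0.004]
ft_force: [-5.1, 1.6, 2.7]
opening: 25.7
finger_force: 60.0
```

Emit:
servo_tool:
  rows: [0.002, 0, 0, 0, 0, 0, 0.002, 0, 0, 0, 0, 0]

```text
time: 16.95
position: [492.1, -171.3, 47.9]
tool_rot: [-3.138, -0.141, 0.003]
ft_force: [-5.8, 0.0, 1.9]
opening: 25.5
finger_force: 60.0
```

Emit:
servo_tool:
  rows: [0.002, 0, 0, 0, 0, 0, 0.002, 0, 0, 0, 0, 0]

```text
time: 17.2
position: [492.5, -171.3, 47.9]
tool_rot: [-3.138, -0.141, 0.003]
ft_force: [-6.0, 1.2, 2.9]
opening: 25.7
finger_force: 60.1
```

Emit:
servo_tool:
  rows: [0.002, 0, 0, 0, 0, 0, 0.002, 0, 0, 0, 0, 0]

```text
time: 17.45
position: [492.9, -171.3, 47.9]
tool_rot: [-3.138, -0.141, 0.003]
ft_force: [-5.8, 0.6, 2.4]
opening: 26.0
finger_force: 60.0
```

Emit:
servo_tool:
  rows: [0.002, 0, 0, 0, 0, 0, 0.002, 0, 0, 0, 0, 0]

```text
time: 17.7
position: [493.3, -171.2, 47.9]
tool_rot: [-3.138, -0.141, 0.003]
ft_force: [-4.3, 1.2, 1.8]
opening: 25.7
finger_force: 60.0
```

Emit:
servo_tool:
  rows: [0.002, 0, 0, 0, 0, 0]

```text
time: 17.82
position: [493.5, -171.2, 47.9]
tool_rot: [-3.138, -0.141, 0.004]
ft_force: [-5.7, 0.4, 2.7]
opening: 25.2
finger_force: 60.0
```

Emit:
servo_tool:
  rows: [0.002, 0, 0, 0, 0, 0, 0.002, 0, 0, 0, 0, 0]

```text
time: 18.08
position: [493.9, -171.2, 47.9]
tool_rot: [-3.138, -0.141, 0.004]
ft_force: [-5.7, 1.2, 2.6]
opening: 25.5
finger_force: 60.0
```

Emit:
servo_tool:
  rows: [0.002, 0, 0, 0, 0, 0]

```text
time: 18.2
position: [494.1, -171.1, 47.9]
tool_rot: [-3.138, -0.141, 0.004]
ft_force: [-6.4, 0.5, 4.3]
opening: 25.8
finger_force: 60.1
```

Emit:
servo_tool:
  rows: [0.002, 0, 0, 0, 0, 0]

```text
time: 18.32
position: [494.1, -171.1, 47.9]
tool_rot: [-3.138, -0.141, 0.004]
ft_force: [-6.2, -0.2, 3.2]
opening: 25.8
finger_force: 60.1
```

Emit:
servo_tool:
  rows: [0.002, 0, 0, 0, 0, 0]

```text
time: 18.45
position: [494.3, -171.1, 47.9]
tool_rot: [-3.138, -0.141, 0.004]
ft_force: [-8.4, -0.2, 4.5]
opening: 26.2
finger_force: 60.1
```

Emit:
servo_tool:
  rows: [0.001, 0, 0, 0, 0, 0]

```text
time: 18.58
position: [494.3, -171.1, 47.9]
tool_rot: [-3.138, -0.141, 0.004]
ft_force: [-7.6, 0.2, 4.6]
opening: 25.4
finger_force: 60.1
```

Emit:
servo_tool:
  rows: [0.001, 0, 0, 0, 0, 0]

```text
time: 18.7
position: [494.3, -171.1, 47.9]
tool_rot: [-3.138, -0.141, 0.005]
ft_force: [-9.2, 0.9, 5.6]
opening: 26.1
finger_force: 60.1
```

Emit:
servo_tool:
  rows: [0.001, 0, 0, 0, 0, 0]

```text
time: 18.82
position: [494.2, -171.1, 47.9]
tool_rot: [-3.138, -0.141, 0.005]
ft_force: [-9.0, 0.2, 6.5]
opening: 25.8
finger_force: 60.1
```

Emit:
servo_tool:
  rows: [0.002, 0, 0, 0, 0, 0, 0.002, 0, 0, 0, 0, 0]

```text
time: 19.08
position: [494.4, -171.1, 47.9]
tool_rot: [-3.138, -0.141, 0.006]
ft_force: [-11.3, 0.6, 8.1]
opening: 25.5
finger_force: 60.3
```

Emit:
servo_tool:
  rows: [0.001, 0, 0, 0, 0, 0, 0, 0, 0, 0, 0, 0]

```text
time: 19.32
position: [494.4, -171.1, 47.9]
tool_rot: [-3.138, -0.141, 0.006]
ft_force: [-10.5, 1.0, 8.7]
opening: 25.4
finger_force: 60.3
```

Emit:
servo_tool:
  rows: [0.002, 0, -0.001, 0, 0, 0, 0.002, 0, -0.001, 0, 0, 0]

```text
time: 19.58
position: [494.4, -171.1, 47.9]
tool_rot: [-3.138, -0.14, 0.007]
ft_force: [-11.9, 0.5, 5.3]
opening: 26.0
finger_force: 60.3
```

Emit:
servo_tool:
  rows: [0.001, 0, 0, 0, 0, 0, 0, 0, 0, 0, 0, 0]

```text
time: 19.82
position: [494.5, -171.1, 47.9]
tool_rot: [-3.138, -0.14, 0.007]
ft_force: [-11.8, 0.7, 7.0]
opening: 25.6
finger_force: 60.3
```

Emit:
servo_tool:
  rows: [0.002, 0, 0, 0, 0, 0, 0, 0, 0, 0, 0, 0]

```text
time: 20.08
position: [494.5, -171.1, 47.9]
tool_rot: [-3.138, -0.14, 0.008]
ft_force: [-13.6, 0.3, 8.2]
opening: 25.7
finger_force: 60.4
```

Emit:
servo_tool:
  rows: [0, 0, 0, 0, 0, 0, 0, 0, 0, 0, 0, 0]

```text
time: 20.32
position: [494.5, -171.1, 47.9]
tool_rot: [-3.138, -0.14, 0.008]
ft_force: [-12.6, 0.4, 7.8]
opening: 25.8
finger_force: 60.4
```

Emit:
servo_tool:
  rows: [0, 0, 0, 0, 0, 0, 0, 0, 0, 0, 0, 0, 0, 0, 0, 0, 0, 0, 0, 0, 0, 0, 0, 0, 0, 0, 0, 0, 0, 0, 0, 0, 0, 0, 0, 0, 0, 0, 0, 0, 0, 0, 0, 0, 0, 0, 0, 0]

```text
time: 21.32
position: [494.5, -171.1, 47.9]
tool_rot: [-3.138, -0.14, 0.008]
ft_force: [-13.2, -0.2, 8.5]
opening: 26.0
finger_force: 60.4
```

Emit:
servo_tool:
  rows: [-0.004, 0, 0.001, 0, 0, 0, -0.004, 0, 0.001, 0, 0, 0, 0, 0, 0, 0, 0, 0]

```text
time: 21.7
position: [494.5, -171.1, 47.9]
tool_rot: [-3.138, -0.141, 0.005]
ft_force: [-9.6, 0.6, 7.6]
opening: 25.7
finger_force: 60.3
```

Emit:
servo_tool:
  rows: [-0.004, 0, 0, 0, 0, 0, -0.002, 0, 0, 0, 0, 0, 0, 0, 0, 0, 0, 0]

```text
time: 22.08
position: [494.4, -171.1, 47.9]
tool_rot: [-3.138, -0.141, 0.004]
ft_force: [-6.5, 1.0, 3.5]
opening: 25.9
finger_force: 60.1
```

Emit:
servo_tool:
  rows: [0, 0, 0, 0, 0, 0, 0, 0, 0, 0, 0, 0, 0, 0, 0, 0, 0, 0, 0, 0, 0, 0, 0, 0, 0, 0, 0, 0, 0, 0]
  jaw: -0.2

```text
time: 22.7
position: [495.7, -171.0, 48.4]
tool_rot: [-3.138, -0.141, -0.0]
ft_force: [-0.4, -0.1, 0.0]
opening: 51.4
finger_force: 0.0
```

Released cleanly. Moving up and taking a check look.

Emit:
servo_tool:
  rows: [0, 0, -0.1, 0, 0, 0, 0, 0, -0.25, 0, 0, 0, 0, 0, -0.4, 0, 0, 0, -0.2, 0, -0.4, 0, 0, 0, -0.3, 0, -0.3, 0, 0, 0, -0.1, 0, 0, 0, 0, 0, 0, 0, 0, 0, 0, 0]

```text
time: 23.58
position: [435.5, -176.6, 193.5]
tool_rot: [3.138, 0.14, 0.001]
ft_force: [-0.5, -0.4, 0.3]
opening: 51.1
finger_force: 0.0
```

```bash
python3 look.py end1 bar; python3 - <<'E'
from h import *
im=cv2.imread('pics/end1.png')
cv2.imwrite('pics/end1c.png',cv2.resize(im[0:230,200:440],None,fx=2.5,fy=2.5,interpolation=2))
f=np.load('end1.npz');d=f['d']
P=world('wrist',d,np.ones_like(d,bool),pose=dict(position=f['p'],tool_rot=f['r']))
u=P[:,:2]@[.99571,.09254];v=P[:,:2]@[-.09254,.99571]
k=(np.abs(v+217.1)<12)&(P[:,2]<62)&(P[:,2]>46)&(u<498)&(u>420)
print('tail',np.percentile(u[k],1),'z',np.percentile(P[k][:,2],97))
q=np.c_[u,v][k].astype(np.float32);vx,vy,x,y=cv2.fitLine(q,2,0,.01,.01).ravel();print(np.rad2deg(vy/vx),y)
E
```

```text
bar 0.96 [100.7, 0.8, 89.3, 120.1]
bar 0.72 [303.6, 21.3, 39.4, 136.1]
23.575 [ 435.5 -176.6  193.5] [3.138e+00 1.400e-01 1.000e-03] [-0.52 -0.38  0.33]
tail 446.0657750949462 z 55.04522105241429
0.19216739 -217.13416
```

View pics/end1c.png

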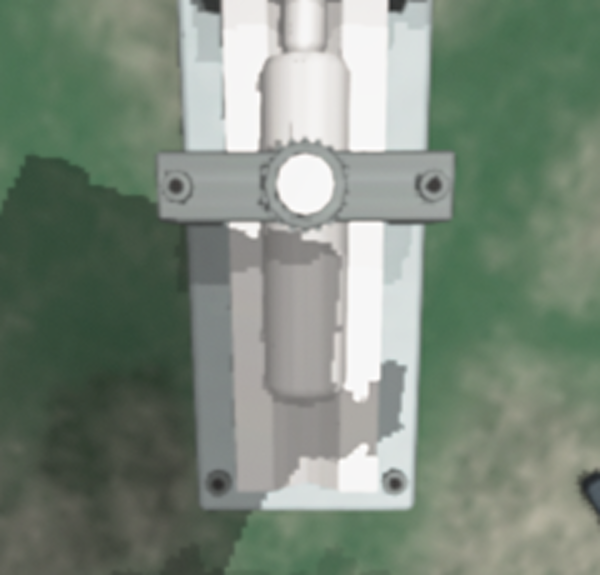

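The bar lies in the V under the plunger and touches the button at about (305,50) in the crop. It is straight to within 0.2° and centred. Handing in.

```bash
python3 -c "from workcell import *;print(sign_off())"
```

```text
the job is handed in; nothing more can be done
None
```

The bar is seated in the V against the back stop, pressed about 7.5 N above the sliding force for just over a second, then released; the job is handed in at about 24 s, but no verdict came back.

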